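# Make up the two shaft stacks on their assembly pins

## Task

Make up the two shaft stacks on the assembly pins. On the stand with the square base put the wide flange first, then the toothed pulley on it, then the domed cap nut on top; on the stand with the round base put the plain tall sleeve first and the bearing on top of it. Each part must go over the pin and lie flat on what is beneath it, and the stepped gauge block must stay where it stands.

Things in the scene. Friction and masses are not known exactly. Their poses are not given: they have to be found in the camera images.
- square_stand: fixed assembly stand: square aluminium base plate 70 x 70 x 12 mm with one upright steel pin in the middle. The pin is 12 mm in dia., stands on the seat (the base's upper face, 12 mm above the bench), and its top is 58 mm above the bench; the last 12 mm taper to 5 mm dia. Origin on the pin's axis, at bench height; z up.
- round_stand: fixed assembly stand: round aluminium base 72 mm in dia., 12 mm high, with the same upright steel pin in the middle. The pin is 12 mm in dia., stands on the seat (the base's upper face, 12 mm above the bench), and its top is 58 mm above the bench; the last 12 mm taper to 5 mm dia. Origin on the pin's axis, at bench height; z up.
- flange: wide flange, steel, 60 mm outer dia., 14 mm high, six dark bolt holes round its upper face: a loose metal ring lying flat; origin at the centre of its underside, z up along the bore; through bore 20 mm dia.
- pulley: toothed belt pulley, aluminium, 48 mm outer dia. over 20 teeth, 20 mm high: a loose metal ring lying flat; origin at the centre of its underside, z up along the bore; through bore 20 mm dia.
- cap_nut: domed cap nut, steel, 34 mm outer dia., 20 mm high, ribbed straight side for the lower 13 mm, closed domed top; from beneath a blind bore 20 mm in dia. and 13 mm deep. Lies flat, dome up; origin at the centre of its underside, z up.
- sleeve: plain tall sleeve, steel, smooth, 32 mm outer dia., 28 mm high: a loose metal ring standing on end; origin at the centre of its underside, z up along the bore; through bore 20 mm dia.
- bearing: ball bearing, steel, 42 mm outer dia., 14 mm high, with a dark ring-shaped shield on its upper face: a loose metal ring lying flat; origin at the centre of its underside, z up along the bore; through bore 20 mm dia.
- gauge: bystander: loose stepped steel gauge block, 24 (x) x 50 (y) mm, 20 mm high with a 32 mm high step at its +y end; origin at the centre of its underside. To be left where it stands. (Not listed: a dispensing machine, taller than the gripper, fills the bench beyond x = 0.60 m for y from -0.33 to 0.33 m; carry things along straight lines in front of it.)
There are look-alikes about, which are no part of the job. Leave any brown or purple look-alike of the cap_nut alone.

How it is judged:
At the end, for the whole second after the job is handed in: Square stand: flange, pulley, cap nut with undersides 12, 26, 46 mm above the bench; round stand: sleeve, bearing at 12, 40 mm. Each within 4 mm of that height and 8 mm of the pin's axis, level within 0.1 rad, at rest. Gauge block within 20 mm of its start (horizontal distance between each of flange, pulley, cap_nut and square_stand below 0.008 m and z of flange in the frame of square_stand between 0.008 and 0.016 m and angle between each of flange, pulley, cap_nut, sleeve, bearing's own z axis and vertical below 0.1 rad and linear speed of each of flange, pulley, cap_nut, sleeve, bearing below 0.02 m/s and z of pulley in the frame of square_stand between 0.022 and 0.03 m and z of cap_nut in the frame of square_stand between 0.042 and 0.05 m and horizontal distance between each of sleeve, bearing and round_stand below 0.008 m and z of sleeve in the frame of round_stand between 0.008 and 0.016 m and z of bearing in the frame of round_stand between 0.036 and 0.044 m and distance of gauge from where it was at the start of the episode below 0.02 m); the robot touches nothing.
It fails at once if the gauge block is shoved or picked up (moved more than 20 mm) (distance of gauge from where it was at the start of the episode above 0.02 m).
It also fails if it takes over 136 s, if anything falls off the work surface, if the arm or the gripper's body presses on something with over 40 N, if the wrist force passes 120 N, or if a joint passes its speed limit or range.

## Robot

A 6-joint arm with a two-finger parallel gripper is mounted at the origin on a cart in front of the work surface, level with it; the furniture and walls round the work are solid. World frame = base frame: x ahead of the robot, y to its left, z up, the work surface at z = 0. Lengths are in m, angles in rad, forces in N, time in s.
With the tool pointing down it reaches from about 0.25 to 0.725 m from the base axis. Payload 4 kg.
Tool frame: the origin (TCP) lies midway between the tips of the shut fingers; the grasp point (between the pads) lies 19 mm behind it; z points along the fingers, y is the line along which they close (so a half turn about z gives the same grasp; the last joint's range is limited). The gripper opens to 85 mm and grips with 20 to 120 N. Pads are 22 mm wide; open, the fingers measure 114 mm over their backs; the gripper's body (76 mm by 85 mm) begins 54 mm behind the grasp point. The pads swing forward as they close: fully open they stand 13 mm farther back than shut.
Start: joints at [1.145, 0.241, 0.005, 1.335, 0, 1.571], TCP at [0.207, 0.455, 0.231] pointing down, gripper open.
Joint ranges: [-2.72, 2.72], [-1.05, 1.87], [-1.09, 1.28], [-1.99, 2.15], [-1.42, 1.44], [-3.14, 3.14]. Speed limits (rad/s): [2.79, 2.79, 3.14, 3.14, 3.14, 3.14].

## Interface

Orientations are given as a unit quaternion [x, y, z, w].
In Python, from workcell import get_obs, imaging, workorder gives the robot as it stands.
- The arm moves only by the shell command python3 -m jog, which reads ROWS from standard input. ROWS is a JSON list of rows, 1 to 10 of them, each of 7 numbers: a rotation vector rx, ry, rz in parts of the range, where 1.0 means 90 degrees, then dx, dy, dz in fractions of the full range, 1 being 1 m, then the finger opening in m; each row is the pose to reach, as a shift and turn from the pose commanded when the command began, along the tool's axes at that moment; what a row does not reach only later rows make up. A row lasts 1/8 s, in which the tool goes at most 0.0625 m and 0.188 rad, less where a joint would pass 70% of its speed; a pose out of reach is approached as far as the arm can. The fingers move at their own pace and stop on an object; the grip force is fixed at half the most. Time passes only in rows, so rows that do not move let the fingers close. It prints the time, the measured TCP pose, the force, the opening and the grip force at its end. Shift and turn numbers lie between -1 and 1, and a call with a number outside is refused. Input that does not fit is refused with a message, and nothing moves.
- get_obs(): the state, without advancing time (a new reading comes with each control period).
- imaging.camera(name): name is "scene" or "top" or "wrist"; returns (picture, depth): 384x512x3 uint8, red, green, blue; 384x512 float32, m along the optical axis (not along the pixel's ray), 0 where there is no reading.
- imaging.calibration(name): a dict with "mtx" (3x3 intrinsics, pixels), "R" (3x3) and "t" (3): a world point X has camera coordinates R X + t. Camera axes: x right, y down, z forward; pixel columns grow to the right and rows downward; lengths in m; the calibration is good to about 2 mm. A picture is of the moment at which its call begins: read the wrist's pose just before it. calibration takes no time and is no camera call; for the wrist camera it gives the pose at the moment of the call.
- workorder.job_done(): hands the job in; it is judged then, once.
The state is a dict: "clock": time; "joint_pos": joint angles; "joint_vel": joint speeds; "tau": joint torques, N m; "eef_pos": TCP position; "tool_rot": TCP orientation; "ft_force": force on the tool from outside, world axes, zero at the start; "ft_torque": the same for the moment, N m; "grip_width": finger opening in m; "grasp_force": force on a finger pad.
Only numpy, scipy, OpenCV 4.12 (cv2) and the standard library are available. Lean on these libraries where they do the work, as an engineer would, in place of code of your own. Each camera call takes 0.05 s, during which the arm holds its last target. There are 200 camera calls.

## Working session

There is one attempt and no reset: what is moved stays moved. The work goes in short steps, Python scripts to look and compute and a shell command to move; the robot and the scene stay as the last step left them, time stands still between calls to the robot, and variables do not carry over. Pictures are saved under pics/ and viewed, at most 14 in all, crops included, and the job is handed in when it is done.

```bash
mkdir -p pics; ls; python3 - <<'E'
from workcell import get_obs, imaging
import cv2,numpy as np
o=get_obs(); print(o['clock'],o['eef_pos'],o['tool_rot'],o['grip_width'])
for n in ("top","scene"):
    p,d=imaging.camera(n); c=imaging.calibration(n)
    np.savez(f'pics/{n}.npz',p=p,d=d,**c)
    cv2.imwrite(f'pics/{n}.png',cv2.resize(p[:,:,::-1],(800,600),interpolation=cv2.INTER_CUBIC))
    print(n,c['mtx'].round(1).tolist(),(-c['R'].T@c['t']).round(3))
E
```

```text
pics
0.0 [0.20627108 0.4547696  0.23041516] [ 2.11323512e-01  9.77415614e-01 -1.02024090e-03 -2.25753729e-04] 0.0858483473938299
top [[364.2, 0.0, 257.3], [0.0, 364.2, 198.8], [0.0, 0.0, 1.0]] [ 0.411 -0.     1.308]
scene [[468.3, 0.0, 253.6], [0.0, 468.3, 196.5], [0.0, 0.0, 1.0]] [ 0.072 -0.904  1.128]
```

View pics/top.png

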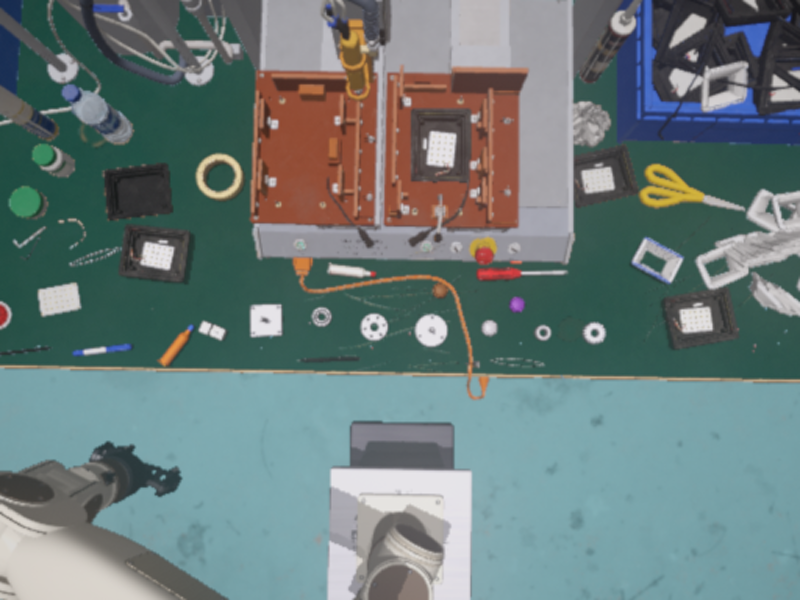

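View pics/scene.png

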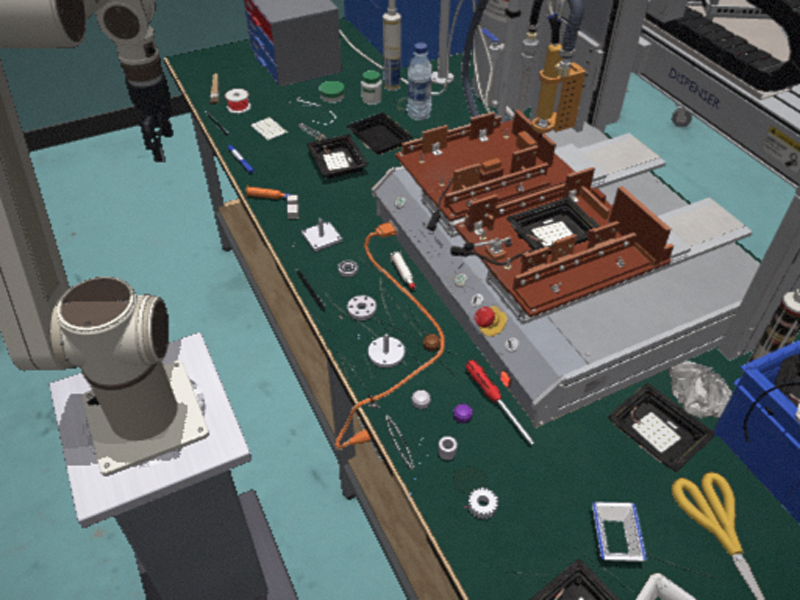

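The top view (800x600) shows these parts:
- Gauge block (212,330) and square stand (265,320).
- Bearing (320,316), flange (374,327) and round stand (431,330).
- Sleeve (543,332) and pulley (594,333).
- Cap nut candidates: steel/white (489,327), brown (440,290) and purple (517,304). The steel-grey one fits; brown and purple are to be left alone.

Next I measure positions and enlarge a crop to confirm.

```bash
cat > h.py <<'E'
import numpy as np,cv2
def world(d,c,mask=None):
    v,u=np.mgrid[:d.shape[0],:d.shape[1]]
    K=c['mtx']; P=np.stack([(u-K[0,2])/K[0,0]*d,(v-K[1,2])/K[1,1]*d,d],-1)
    W=(P-c['t'])@c['R']; W[d==0]=np.nan; return W
def blobs(W,lo=.006,hi=.08,box=(.28,.6,-.5,.5)):
    z=W[...,2]; m=(z>lo)&(z<hi)&(W[...,0]>box[0])&(W[...,0]<box[1])&(W[...,1]>box[2])&(W[...,1]<box[3])
    n,l,s,ce=cv2.connectedComponentsWithStats(m.astype(np.uint8))
    for i in range(1,n):
        if s[i,4]<8: continue
        Q=W[l==i]; mn,mx=Q.min(0),Q.max(0)
        print('px',ce[i].round(0),'n',s[i,4],'mid',((mn+mx)/2)[:2].round(4),'mean',Q.mean(0)[:2].round(4),'size',(mx-mn)[:2].round(3),'ztop',round(np.percentile(Q[:,2],90),4))
E
python3 - <<'E'
from h import *
for n in('top','scene'):
    c=np.load(f'pics/{n}.npz'); print(n); W=world(c['d'],c)
    print('bench z',np.nanmedian(W[...,2][(abs(W[...,0]-.45)<.1)&(abs(W[...,1])<.3)])); blobs(W)
    print()
p=np.load('pics/top.npz')['p'][170:245,110:410]; q=np.load('pics/scene.npz')['p'][130:345,150:350]
cv2.imwrite('pics/crop.png',np.vstack([cv2.resize(p,(800,200),interpolation=3),cv2.copyMakeBorder(cv2.resize(q,(372,400),interpolation=3),0,0,0,428,0)])[:,:,::-1])
E
```

```text
top
bench z -0.00013955825282287225
px [197. 178.] n 101 mid [0.5734 0.2033] mean [0.5722 0.2164] size [0.053 0.08 ] ztop 0.0507
px [225. 174.] n 114 mid [0.5926 0.1201] mean [0.5932 0.1196] size [0.015 0.106] ztop 0.0242
px [319. 176.] n 134 mid [ 0.5917 -0.2224] mean [ 0.5914 -0.2135] size [0.016 0.113] ztop 0.028
px [255. 177.] n 17 mid [0.5832 0.0131] mean [0.5834 0.0121] size [0.011 0.043] ztop 0.0092
px [232. 181.] n 11 mid [0.5707 0.0937] mean [0.5706 0.0946] size [0.011 0.018] ztop 0.0107
px [284. 186.] n 101 mid [ 0.5473 -0.0968] mean [ 0.5552 -0.0895] size [0.058 0.062] ztop 0.0214
px [219. 183.] n 9 mid [0.5609 0.1438] mean [0.5608 0.1427] size [0.008 0.025] ztop 0.0104
px [331. 194.] n 75 mid [ 0.5284 -0.2579] mean [ 0.5266 -0.2573] size [0.037 0.033] ztop 0.0223
px [170. 204.] n 381 mid [0.4791 0.3151] mean [0.4805 0.3133] size [0.072 0.075] ztop 0.0153
px [206. 202.] n 85 mid [0.4914 0.188 ] mean [0.4913 0.1872] size [0.036 0.04 ] ztop 0.0169
px [295. 203.] n 9 mid [ 0.4956 -0.1332] mean [ 0.495  -0.1326] size [0.025 0.004] ztop 0.0096
px [239. 209.] n 193 mid [0.4688 0
[... 2041 characters left out ...]
 [0.16  0.042] ztop 0.0114
px [312. 248.] n 261 mid [ 0.5897 -0.2649] mean [ 0.5911 -0.2343] size [0.021 0.197] ztop 0.0267
px [269. 255.] n 100 mid [ 0.4707 -0.1972] mean [ 0.4683 -0.1994] size [0.035 0.034] ztop 0.021
px [296. 264.] n 103 mid [ 0.5239 -0.2594] mean [ 0.5224 -0.2615] size [0.033 0.031] ztop 0.0207
px [257. 280.] n 9 mid [ 0.4006 -0.2586] mean [ 0.4004 -0.2569] size [0.002 0.026] ztop 0.0104
px [286. 286.] n 130 mid [ 0.4615 -0.3153] mean [ 0.4601 -0.3163] size [0.032 0.031] ztop 0.0283
px [254. 284.] n 8 mid [ 0.3853 -0.266 ] mean [ 0.3855 -0.2665] size [0.003 0.024] ztop 0.0117
px [308. 321.] n 248 mid [ 0.4635 -0.4329] mean [ 0.4618 -0.4344] size [0.049 0.048] ztop 0.0218
```

View pics/crop.png

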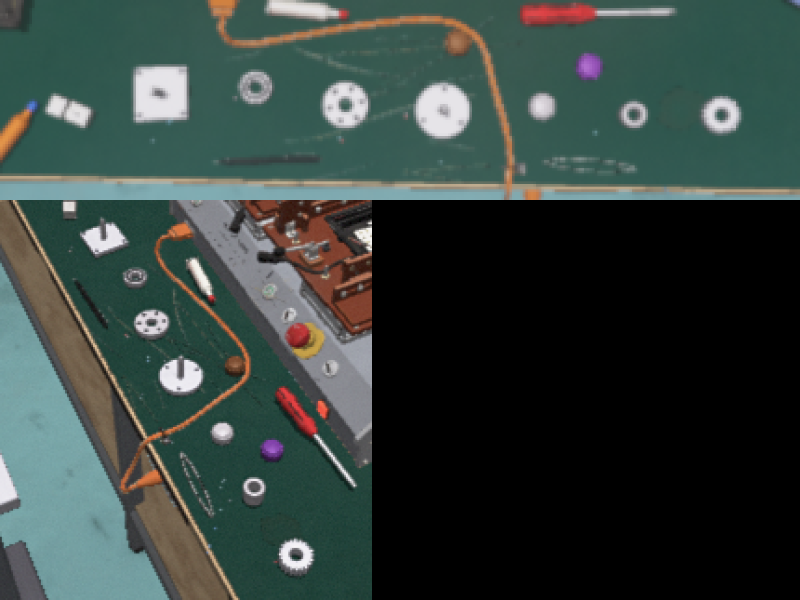

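The crop confirms it: the steel dome (542,107) is the cap nut, and brown (458,42) and purple (589,66) are look-alikes. Both cameras agree within about 3 mm, and the sizes and heights fit. I'll move above the flange and square the tool to the world axes.

Careful with the scale: turns go in shares of 90 degrees. That gives: -0.426 rad / 1.5708 = -0.2712.

```bash
echo '[[0, 0, -0.2712, -0.398, -0.245, 0.03, 0.08], [0, 0, -0.2712, -0.398, -0.245, 0.03, 0.08], [0, 0, -0.2712, -0.398, -0.245, 0.03, 0.08], [0, 0, -0.2712, -0.398, -0.245, 0.03, 0.08], [0, 0, -0.2712, -0.398, -0.245, 0.03, 0.08], [0, 0, -0.2712, -0.398, -0.245, 0.03, 0.08], [0, 0, -0.2712, -0.398, -0.245, 0.03, 0.08], [0, 0, -0.2712, -0.398, -0.245, 0.03, 0.08], [0, 0, -0.2712, -0.398, -0.245, 0.03, 0.08], [0, 0, -0.2712, -0.398, -0.245, 0.03, 0.08]]' | python3 -m jog
cat > w.py <<'E'
import sys
from h import *
from workcell import get_obs,imaging
o=get_obs(); c=imaging.calibration('wrist'); p,d=imaging.camera('wrist')
print(o['clock'],'tcp',o['eef_pos'].round(4) if hasattr(o['eef_pos'],'round') else o['eef_pos'],'q',np.round(o['tool_rot'],3),'j',np.round(o['joint_pos'],2))
print('cam',(-c['R'].T@c['t']).round(3))
np.savez(f'pics/{sys.argv[1]}.npz',p=p,d=d,**c); cv2.imwrite(f'pics/{sys.argv[1]}.png',p[:,:,::-1])
blobs(world(d,c),box=(.35,.58,-.5,.47))
E
python3 w.py w1
```

```text
clock: 1.35
eef_pos: [0.4672, 0.0679, 0.2008]
tool_rot: [0.0, 1.0, 0.0, -0.001]
ft_force: [0.3, -0.2, -0.5]
grip_width: 0.0801
grasp_force: 0.0
1.35 tcp [0.4672 0.0679 0.2008] q [ 0.     1.     0.    -0.001] j [ 0.14  0.2  -0.12  1.25  0.    0.14]
cam [0.384 0.069 0.343]
px [ 85. 193.] n 1772 mid [ 0.4747 -0.1125] mean [ 0.4975 -0.114 ] size [0.211 0.098] ztop 0.0189
px [344. 100.] n 913 mid [0.3958 0.1654] mean [0.3949 0.1645] size [0.015 0.132] ztop 0.0087
px [130. 166.] n 3396 mid [ 0.4646 -0.0615] mean [ 0.4629 -0.0598] size [0.071 0.071] ztop 0.0132
px [250. 171.] n 2088 mid [0.4701 0.0684] mean [0.4691 0.0681] size [0.059 0.059] ztop 0.0144
px [474. 180.] n 4060 mid [0.4811 0.3154] mean [0.4789 0.3119] size [0.073 0.074] ztop 0.0163
px [ 12. 175.] n 750 mid [ 0.4733 -0.1905] mean [ 0.4719 -0.1873] size [0.035 0.028] ztop 0.0197
px [358. 190.] n 913 mid [0.4912 0.1884] mean [0.4905 0.1875] size [0.04  0.041] ztop 0.0144
px [339. 250.] n 988 mid [0.5629 0.1293] mean [0.561  0.1698] size [0.034 0.209] ztop 0.0434
```

View pics/w1.png

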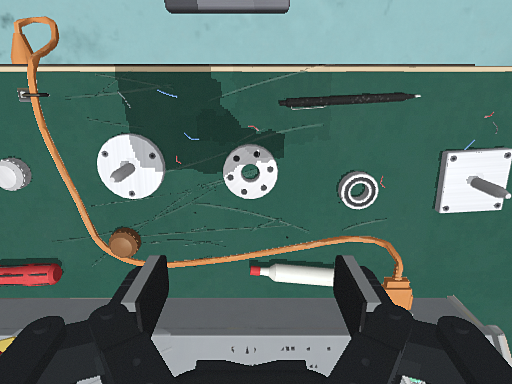

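The wrist view shows round stand (130,166), flange (250,171), bearing (358,190), square stand (474,180) and cap nut (10,175), all at the expected heights. Now I grasp the flange.

```bash
echo '[[0, 0, 0, -0.002, 0, 0.06, 0.076], [0, 0, 0, -0.002, 0, 0.12, 0.076], [0, 0, 0, -0.002, 0, 0.17, 0.076], [0, 0, 0, -0.002, 0, 0.19, 0.076], [0, 0, 0, -0.002, 0, 0.202, 0.076], [0, 0, 0, -0.002, 0, 0.202, 0.076]]' | python3 -m jog
echo '[[0, 0, 0, 0, 0, 0, 0.05], [0, 0, 0, 0, 0, 0, 0.05], [0, 0, 0, 0, 0, 0, 0.05], [0, 0, 0, 0, 0, 0, 0.05]]' | python3 -m jog
```

```text
clock: 2.15
eef_pos: [0.4693, 0.0686, -0.0008]
tool_rot: [-0.001, 1.0, -0.0, -0.0]
ft_force: [-0.3, 0.0, 0.2]
grip_width: 0.076
grasp_force: 0.0
clock: 2.65
eef_pos: [0.4709, 0.0683, 0.0014]
tool_rot: [-0.0, 1.0, 0.001, 0.001]
ft_force: [-2.3, 0.0, 6.2]
grip_width: 0.0576
grasp_force: 62.2
```

```bash
echo '[[0, 0, 0, 0, 0, -0.05, 0.05], [0, 0, 0, 0, 0, -0.1, 0.05], [0, 0, 0, -0.0105, 0.06, -0.1, 0.05], [0, 0, 0, -0.0105, 0.12, -0.1, 0.05], [0, 0, 0, -0.0105, 0.18, -0.1, 0.05], [0, 0, 0, -0.0105, 0.23, -0.1, 0.05], [0, 0, 0, -0.0105, 0.246, -0.1, 0.05], [0, 0, 0, -0.0105, 0.246, -0.1, 0.05]]' | python3 -m jog
python3 w.py w2
```

```text
clock: 3.65
eef_pos: [0.4801, 0.3145, 0.0997]
tool_rot: [-0.001, 1.0, -0.0, 0.0]
ft_force: [0.0, -0.0, -1.5]
grip_width: 0.0574
grasp_force: 65.3
3.65 tcp [0.4801 0.3145 0.0997] q [-0.001  1.    -0.     0.   ] j [ 0.58  0.47 -0.01  1.08 -0.    0.58]
cam [0.396 0.316 0.242]
px [62. 83.] n 1484 mid [0.3944 0.1848] mean [0.394  0.1835] size [0.012 0.095] ztop 0.0089
px [133.  81.] n 11 mid [0.3922 0.2333] mean [0.3922 0.2331] size [0.003 0.002] ztop 0.007
px [ 7. 95.] n 8 mid [0.4021 0.1418] mean [0.402  0.1417] size [0.001 0.005] ztop 0.0069
px [413. 174.] n 2834 mid [0.4552 0.4329] mean [0.4546 0.4317] size [0.04  0.055] ztop 0.0316
px [251. 184.] n 4820 mid [0.471  0.3155] mean [0.4662 0.316 ] size [0.053 0.072] ztop 0.0123
px [ 91. 213.] n 1891 mid [0.4912 0.1896] mean [0.4901 0.1907] size [0.041 0.042] ztop 0.0146
px [ 80. 284.] n 1053 mid [0.5593 0.1609] mean [0.5559 0.1694] size [0.028 0.136] ztop 0.0235
```

View pics/w2.png

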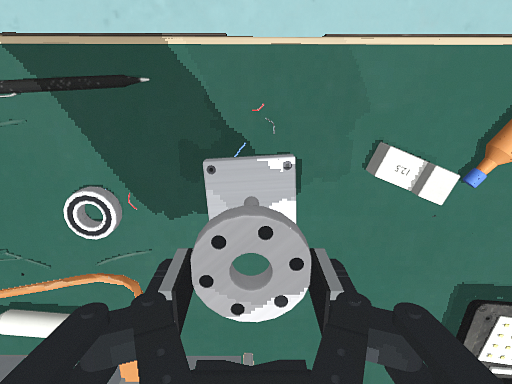

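```bash
cat > held.py <<'E'
import sys
from h import *
c=np.load(f'pics/{sys.argv[1]}.npz'); W=world(c['d'],c); lo,hi=float(sys.argv[2]),float(sys.argv[3])
m=(W[...,2]>lo)&(W[...,2]<hi)
v,u=np.mgrid[:384,:512]; m&=(abs(u-256)<80)&(v<float(sys.argv[4]))&(v>170)
n,l,s,ce=cv2.connectedComponentsWithStats(m.astype(np.uint8)); i=1+s[1:,4].argmax(); m=l==i
cs,_=cv2.findContours(m.astype(np.uint8),cv2.RETR_EXTERNAL,cv2.CHAIN_APPROX_NONE)
p=max(cs,key=len)[:,0]; Q=W[p[:,1],p[:,0]]
x=np.linalg.lstsq(np.c_[2*Q[:,:2],np.ones(len(Q))],(Q[:,:2]**2).sum(1),rcond=None)[0]
print('z',np.median(W[m][:,2]),'fit',x[:2],'r',np.sqrt(x[2]+x[0]**2+x[1]**2),'mid',((Q.min(0)+Q.max(0))/2)[:2],'zpct',np.percentile(W[m][:,2],[5,50,95]))
# pin
m=(W[...,2]>.02)&(W[...,2]<.062)&(v>150)&(abs(u-256)<40)
if m.any(): print('pin px mean',W[m].mean(0),m.sum())
E
python3 held.py w2 .095 .125 330
```

```text
z 0.11145574458893401 fit [0.47850987 0.31673173] r 0.03062958322590958 mid [0.47954914 0.31826911] zpct [0.10423116 0.11145574 0.11707368]
pin px mean [0.59010609 0.30846186 0.02468775] 284
```

```bash
echo '[[0, 0, 0, -0.001, -0.001, 0.04, 0.05], [0, 0, 0, -0.001, -0.001, 0.065, 0.05], [0, 0, 0, -0.001, -0.001, 0.078, 0.05], [0, 0, 0, -0.001, -0.001, 0.084, 0.05], [0, 0, 0, -0.001, -0.001, 0.085, 0.05], [0, 0, 0, -0.001, -0.001, 0.085, 0.05]]' | python3 -m jog
```

```text
clock: 4.45
eef_pos: [0.4817, 0.3128, 0.0151]
tool_rot: [0.0, 1.0, 0.0, 0.0]
ft_force: [-0.9, -0.3, -1.6]
grip_width: 0.057
grasp_force: 65.3
```

```bash
echo '[[0, 0, 0, 0, 0, 0, 0.078], [0, 0, 0, 0, 0, 0, 0.078], [0, 0, 0, 0, 0, 0, 0.078], [0, 0, 0, 0, 0, -0.05, 0.078], [0, 0, 0, 0, 0, -0.1, 0.078], [0, 0, 0, 0, 0, -0.15, 0.078], [0, 0, 0, 0, 0, -0.15, 0.078]]' | python3 -m jog
python3 w.py w3; python3 held.py w3 .02 .03 330
echo '[[0, 0, 0, 0.01, -0.06, -0.03, 0.07], [0, 0, 0, 0.01, -0.12, -0.03, 0.07], [0, 0, 0, 0.01, -0.18, -0.03, 0.07], [0, 0, 0, 0.01, -0.24, -0.03, 0.07], [0, 0, 0, 0.01, -0.3, -0.03, 0.07], [0, 0, 0, 0.01, -0.36, -0.03, 0.07], [0, 0, 0, 0.013, -0.42, -0.03, 0.07], [0, 0, 0, 0.013, -0.48, -0.03, 0.07], [0, 0, 0, 0.013, -0.54, -0.03, 0.07], [0, 0, 0, 0.013, -0.6, -0.03, 0.07]]' | python3 -m jog
```

```text
clock: 5.32
eef_pos: [0.4841, 0.3148, 0.1698]
tool_rot: [-0.0, 1.0, 0.003, 0.005]
ft_force: [-0.5, 0.9, -0.2]
grip_width: 0.0779
grasp_force: 0.0
5.325 tcp [0.4841 0.3148 0.1698] q [-0.     1.     0.003  0.005] j [ 0.58  0.42  0.09  1.24 -0.    0.58]
cam [0.399 0.315 0.311]
px [84. 79.] n 1278 mid [0.3964 0.1675] mean [0.395  0.1662] size [0.015 0.137] ztop 0.009
px [41. 89.] n 9 mid [0.4032 0.1254] mean [0.4032 0.1254] size [0.    0.007] ztop 0.0075
px [376. 149.] n 1661 mid [0.4553 0.4325] mean [0.4549 0.4319] size [0.04  0.054] ztop 0.0316
px [250. 171.] n 4857 mid [0.4811 0.3157] mean [0.4768 0.3159] size [0.073 0.072] ztop 0.0263
px [122. 182.] n 1174 mid [0.4917 0.1892] mean [0.4905 0.1902] size [0.042 0.042] ztop 0.0147
px [ 96. 244.] n 932 mid [0.5627 0.1367] mean [0.5599 0.1512] size [0.034 0.19 ] ztop 0.0254
z 0.025432446957492034 fit [0.48764665 0.3138852 ] r 0.02230961468281537 mid [0.49278649 0.31422392] zpct [0.02429739 0.02543245 0.02662856]
pin px mean [0.51948251 0.31037561 0.03078876] 3684
clock: 6.62
eef_pos: [0.4672, -0.2886, 0.1925]
tool_rot: [-0.0, 1.0, 0.001, -0.001]
ft_force: [0.6, 0.7, 1.0]
grip_width: 0.0699
grasp_force: 0.0
```

View pics/w3.png

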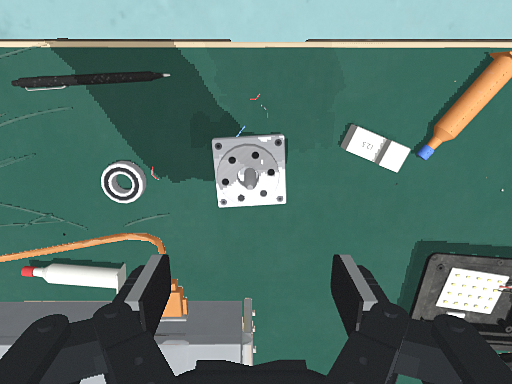

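The flange sits round the pin (250,172) with its top at 25.5 mm, and the gauge block is unmoved at (376,148). Next I look at the pulley.

```bash
echo '[[0, 0, 0, 0, -0.06, 0, 0.07], [0, 0, 0, 0, -0.12, 0, 0.07], [0, 0, 0, 0, -0.14, 0, 0.07], [0, 0, 0, 0, -0.14, 0, 0.07]]' | python3 -m jog
python3 w.py w4
```

```text
clock: 7.12
eef_pos: [0.4671, -0.4281, 0.1915]
tool_rot: [0.001, 1.0, 0.001, -0.001]
ft_force: [-0.6, 0.4, -0.6]
grip_width: 0.0701
grasp_force: 0.0
7.125 tcp [ 0.4671 -0.4281  0.1915] q [ 0.001  1.     0.001 -0.001] j [-0.74  0.53  0.33  1.38  0.   -0.74]
cam [ 0.384 -0.427  0.334]
px [419. 101.] n 382 mid [ 0.3955 -0.2591] mean [ 0.3955 -0.2588] size [0.016 0.121] ztop 0.009
px [245. 171.] n 1390 mid [ 0.4656 -0.4321] mean [ 0.4644 -0.432 ] size [0.047 0.047] ztop 0.0202
px [360. 170.] n 818 mid [ 0.4638 -0.3143] mean [ 0.4626 -0.3154] size [0.032 0.031] ztop 0.0278
px [467. 176.] n 910 mid [ 0.473  -0.1965] mean [ 0.4712 -0.1997] size [0.034 0.033] ztop 0.0191
px [401. 223.] n 762 mid [ 0.5274 -0.2581] mean [ 0.5245 -0.2609] size [0.034 0.035] ztop 0.0192
```

```bash
echo '[[0, 0, 0, 0.0018, -0.0037, 0.06, 0.066], [0, 0, 0, 0.0018, -0.0037, 0.12, 0.066], [0, 0, 0, 0.0018, -0.0037, 0.165, 0.066], [0, 0, 0, 0.0018, -0.0037, 0.182, 0.066], [0, 0, 0, 0.0018, -0.0037, 0.187, 0.066], [0, 0, 0, 0.0018, -0.0037, 0.187, 0.066], [0, 0, 0, 0.0018, -0.0037, 0.187, 0.04], [0, 0, 0, 0.0018, -0.0037, 0.187, 0.04], [0, 0, 0, 0.0018, -0.0037, 0.187, 0.04], [0, 0, 0, 0.0018, -0.0037, 0.187, 0.04]]' | python3 -m jog
echo '[[0, 0, 0, 0, 0, -0.05, 0.04], [0, 0, 0, 0, 0, -0.1, 0.04], [0, 0, 0, 0, 0.06, -0.12, 0.04], [0, 0, 0, 0, 0.12, -0.12, 0.04], [0, 0, 0, 0, 0.18, -0.12, 0.04], [0, 0, 0, 0, 0.24, -0.12, 0.04], [0, 0, 0, 0, 0.3, -0.12, 0.04], [0, 0, 0, 0, 0.36, -0.12, 0.04], [0, 0, 0, 0, 0.42, -0.12, 0.04], [0, 0, 0, 0, 0.48, -0.12, 0.04]]' | python3 -m jog
```

```text
clock: 8.43
eef_pos: [0.468, -0.4322, 0.0104]
tool_rot: [-0.0, 1.0, -0.002, 0.002]
ft_force: [-0.5, 0.5, 4.7]
grip_width: 0.0447
grasp_force: 60.3
clock: 9.68
eef_pos: [0.467, 0.051, 0.1287]
tool_rot: [0.0, 1.0, 0.0, 0.002]
ft_force: [-0.0, -0.8, -1.7]
grip_width: 0.045
grasp_force: 61.9
```

```bash
echo '[[0, 0, 0, -0.007, 0.06, 0, 0.04], [0, 0, 0, -0.014, 0.12, 0, 0.04], [0, 0, 0, -0.0155, 0.18, 0, 0.04], [0, 0, 0, -0.0155, 0.23, 0, 0.04], [0, 0, 0, -0.0155, 0.26, 0, 0.04], [0, 0, 0, -0.0155, 0.263, 0, 0.04], [0, 0, 0, -0.0155, 0.263, 0, 0.04]]' | python3 -m jog
python3 w.py w5; python3 held.py w5 .125 .17 330
```

```text
clock: 10.55
eef_pos: [0.4819, 0.3118, 0.1278]
tool_rot: [-0.0, 1.0, -0.0, 0.0]
ft_force: [0.0, -1.0, -0.5]
grip_width: 0.0448
grasp_force: 62.0
10.55 tcp [0.4819 0.3118 0.1278] q [-0.  1. -0.  0.] j [ 0.57  0.45  0.03  1.15 -0.    0.57]
cam [0.398 0.313 0.27 ]
px [71. 83.] n 1499 mid [0.395  0.1736] mean [0.3946 0.1718] size [0.013 0.121] ztop 0.0089
px [400. 162.] n 2255 mid [0.455  0.4329] mean [0.4547 0.4319] size [0.039 0.055] ztop 0.0316
px [255. 181.] n 5281 mid [0.479  0.3157] mean [0.4709 0.3166] size [0.069 0.072] ztop 0.0263
px [109. 199.] n 1535 mid [0.4912 0.1894] mean [0.4903 0.1905] size [0.041 0.042] ztop 0.0146
px [ 96. 269.] n 1141 mid [0.5617 0.1512] mean [0.558  0.1671] size [0.032 0.165] ztop 0.0336
z 0.13692077330926283 fit [0.4780735  0.31383013] r 0.026022771000115946 mid [0.47947621 0.31371446] zpct [0.12954828 0.13692077 0.16670068]
pin px mean [0.51645188 0.31052824 0.0305049 ] 4199
```

View pics/w5.png

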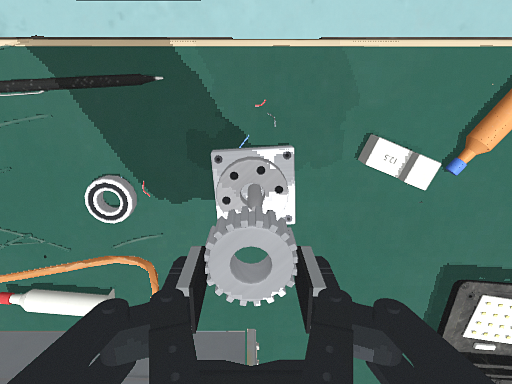

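The pulley (251,262) is held level, and its top at about 0.137 fits the TCP height. Correcting about 1.5 mm, then lowering.

```bash
echo '[[0, 0, 0, -0.0015, 0.0018, 0.04, 0.04], [0, 0, 0, -0.0015, 0.0018, 0.065, 0.04], [0, 0, 0, -0.0015, 0.0018, 0.08, 0.04], [0, 0, 0, -0.0015, 0.0018, 0.087, 0.04], [0, 0, 0, -0.0015, 0.0018, 0.09, 0.04], [0, 0, 0, -0.0015, 0.0018, 0.09, 0.04]]' | python3 -m jog
```

```text
clock: 11.35
eef_pos: [0.484, 0.3142, 0.038]
tool_rot: [-0.0, 1.0, 0.0, 0.001]
ft_force: [-0.5, -0.1, -1.8]
grip_width: 0.0448
grasp_force: 62.0
```

```bash
echo '[[0, 0, 0, 0, 0, 0, 0.07], [0, 0, 0, 0, 0, 0, 0.07], [0, 0, 0, 0, 0, 0, 0.07], [0, 0, 0, 0, 0, -0.05, 0.07], [0, 0, 0, 0, 0, -0.1, 0.07], [0, 0, 0, 0, 0, -0.15, 0.07], [0, 0, 0, 0, 0, -0.15, 0.07]]' | python3 -m jog
python3 w.py w6
echo '[[0, 0, 0, 0.01, -0.06, 0, 0.06], [0, 0, 0, 0.01, -0.12, 0, 0.06], [0, 0, 0, 0.01, -0.18, 0, 0.06], [0, 0, 0, 0.01, -0.24, 0, 0.06], [0, 0, 0, 0.01, -0.3, 0, 0.06], [0, 0, 0, 0.01, -0.36, 0, 0.06], [0, 0, 0, 0.011, -0.42, 0, 0.06], [0, 0, 0, 0.011, -0.48, 0, 0.06], [0, 0, 0, 0.011, -0.511, 0, 0.06], [0, 0, 0, 0.011, -0.511, 0, 0.06]]' | python3 -m jog
python3 w.py w7
```

```text
clock: 12.22
eef_pos: [0.4861, 0.3158, 0.1929]
tool_rot: [-0.0, 1.0, 0.003, 0.005]
ft_force: [-1.2, 0.1, 0.1]
grip_width: 0.0698
grasp_force: 0.0
12.225 tcp [0.4861 0.3158 0.1929] q [-0.     1.     0.003  0.005] j [ 0.58  0.41  0.14  1.29 -0.    0.58]
cam [0.401 0.316 0.334]
px [94. 77.] n 1080 mid [0.395  0.1665] mean [0.395 0.166] size [0.014 0.133] ztop 0.0091
px [62. 86.] n 12 mid [0.4028 0.1324] mean [0.4028 0.1325] size [0.    0.011] ztop 0.0071
px [366. 142.] n 1441 mid [0.4552 0.4328] mean [0.4549 0.4318] size [0.039 0.055] ztop 0.0316
px [249. 163.] n 4305 mid [0.4811 0.3156] mean [0.4753 0.3159] size [0.073 0.073] ztop 0.0458
px [129. 174.] n 1022 mid [0.4914 0.1892] mean [0.4906 0.1901] size [0.041 0.041] ztop 0.0147
px [107. 234.] n 871 mid [0.5629 0.1398] mean [0.5604 0.1548] size [0.034 0.188] ztop 0.0327
px [ 10. 246.] n 18 mid [0.5787 0.0383] mean [0.5785 0.0383] size [0.002 0.011] ztop 0.0077
clock: 13.52
eef_pos: [0.4713, -0.1988, 0.1854]
tool_rot: [0.002, 1.0, 0.001, -0.001]
ft_force: [-1.2, 0.6, -0.5]
grip_width: 0.0598
grasp_force: 0.0
13.525 tcp [ 0.4713 -0.1988
[... 367 characters left out ...]
] size [0.011 0.119] ztop 0.0093
px [381. 165.] n 3736 mid [ 0.4649 -0.0624] mean [ 0.4629 -0.0643] size [0.071 0.071] ztop 0.013
px [337. 229.] n 1293 mid [ 0.5128 -0.1077] mean [ 0.5355 -0.1019] size [0.134 0.084] ztop 0.0189
px [135. 168.] n 877 mid [ 0.4634 -0.3133] mean [ 0.4628 -0.3121] size [0.031 0.031] ztop 0.028
px [253. 175.] n 859 mid [ 0.4731 -0.195 ] mean [ 0.4712 -0.195 ] size [0.034 0.034] ztop 0.0195
px [196. 223.] n 775 mid [ 0.527 -0.257] mean [ 0.5245 -0.2561] size [0.034 0.034] ztop 0.0196
px [487. 257.] n 157 mid [0.5734 0.0737] mean [0.5737 0.0749] size [0.013 0.056] ztop 0.0073
px [455. 261.] n 15 mid [0.5781 0.0397] mean [0.5782 0.0393] size [0.003 0.01 ] ztop 0.0071
```

View pics/w6.png

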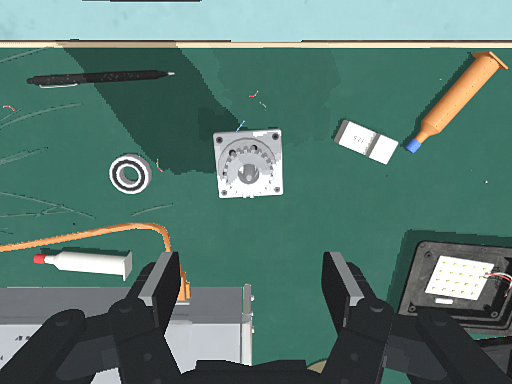

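View pics/w7.png

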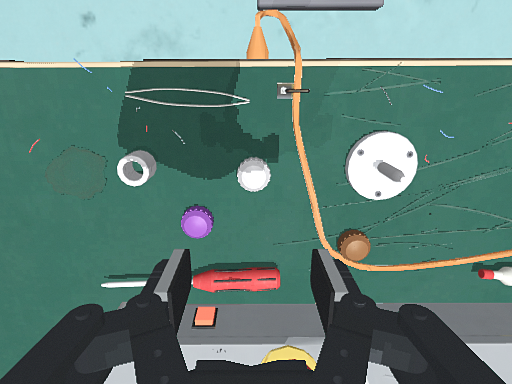

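The pulley is seated with its top at 45.8 mm, round the pin (249,163). The steel cap nut is at (253,175) in the second view. The purple (196,223) and brown (355,246) ones stay untouched, and the cable at u=313 is about 60 mm off. Descending.

```bash
echo '[[0, 0, 0, -0.0018, 0.0035, 0.06, 0.052], [0, 0, 0, -0.0018, 0.0035, 0.12, 0.052], [0, 0, 0, -0.0018, 0.0035, 0.16, 0.052], [0, 0, 0, -0.0018, 0.0035, 0.178, 0.052], [0, 0, 0, -0.0018, 0.0035, 0.182, 0.052], [0, 0, 0, -0.0018, 0.0035, 0.182, 0.052], [0, 0, 0, -0.0018, 0.0035, 0.182, 0.052]]' | python3 -m jog
echo '[[0, 0, 0, 0, 0, 0, 0.025], [0, 0, 0, 0, 0, 0, 0.025], [0, 0, 0, 0, 0, 0, 0.025], [0, 0, 0, 0, 0, 0, 0.025]]' | python3 -m jog
```

```text
clock: 14.45
eef_pos: [0.4753, -0.1935, 0.0064]
tool_rot: [-0.0, 1.0, -0.0, 0.001]
ft_force: [-0.1, -0.3, 0.3]
grip_width: 0.0524
grasp_force: 0.0
clock: 14.95
eef_pos: [0.4753, -0.1939, 0.0069]
tool_rot: [0.0, 1.0, -0.0, 0.001]
ft_force: [-0.9, 0.3, 6.7]
grip_width: 0.0306
grasp_force: 58.8
```

```bash
echo '[[0, 0, 0, 0, 0, -0.05, 0.025], [0, 0, 0, 0, 0, -0.1, 0.025], [0, 0, 0, 0, 0.06, -0.12, 0.025], [0, 0, 0, 0, 0.12, -0.12, 0.025], [0, 0, 0, 0, 0.18, -0.12, 0.025], [0, 0, 0, 0, 0.24, -0.12, 0.025], [0, 0, 0, -0.004, 0.3, -0.12, 0.025], [0, 0, 0, -0.0078, 0.36, -0.12, 0.025], [0, 0, 0, -0.0078, 0.42, -0.12, 0.025], [0, 0, 0, -0.0078, 0.48, -0.12, 0.025]]' | python3 -m jog
echo '[[0, 0, 0, 0, 0.031, 0, 0.025], [0, 0, 0, 0, 0.031, 0, 0.025], [0, 0, 0, 0, 0.031, 0, 0.025]]' | python3 -m jog
python3 w.py w8; python3 held.py w8 .12 .16 330
```

```text
clock: 16.2
eef_pos: [0.4819, 0.2883, 0.1257]
tool_rot: [0.0, 1.0, 0.0, 0.0]
ft_force: [1.6, -0.2, -1.0]
grip_width: 0.0301
grasp_force: 59.7
clock: 16.58
eef_pos: [0.4818, 0.3168, 0.1252]
tool_rot: [-0.0, 1.0, -0.0, -0.0]
ft_force: [-0.7, -0.2, -0.8]
grip_width: 0.0305
grasp_force: 59.7
16.575 tcp [0.4818 0.3168 0.1252] q [-0.  1. -0. -0.] j [ 0.58  0.46  0.03  1.15 -0.    0.58]
cam [0.398 0.318 0.267]
px [67. 83.] n 1432 mid [0.3947 0.1773] mean [0.3945 0.1754] size [0.012 0.112] ztop 0.009
px [24. 93.] n 11 mid [0.4024 0.1392] mean [0.4024 0.1394] size [0.001 0.008] ztop 0.0073
px [395. 164.] n 2293 mid [0.4554 0.4328] mean [0.4548 0.4319] size [0.04  0.054] ztop 0.0316
px [248. 186.] n 6144 mid [0.4812 0.3156] mean [0.4723 0.3162] size [0.073 0.073] ztop 0.0457
px [103. 201.] n 1562 mid [0.4916 0.1896] mean [0.4903 0.1906] size [0.041 0.041] ztop 0.0146
px [ 94. 271.] n 1169 mid [0.561  0.1551] mean [0.5579 0.1717] size [0.031 0.159] ztop 0.037
z 0.13681569669194033 fit [0.47672417 0.31815488] r 0.02072201707341265 mid [0.47902958 0.31815326] zpct [0.12622691 0.1368157  0.15621815]
pin px mean [0.50516924 0.31313424 0.03870992] 4544
```

View pics/w8.png

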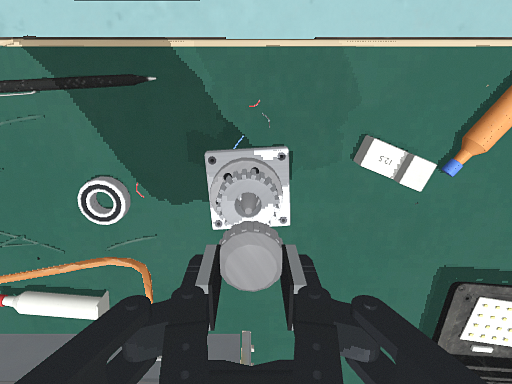

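The cap nut (251,258) is held upright, about 2 mm to the left of the pin in y. Correcting and lowering.

```bash
echo '[[0, 0, 0, -0.001, -0.0024, 0.03, 0.025], [0, 0, 0, -0.001, -0.0024, 0.05, 0.025], [0, 0, 0, -0.001, -0.0024, 0.06, 0.025], [0, 0, 0, -0.001, -0.0024, 0.067, 0.025], [0, 0, 0, -0.001, -0.0024, 0.07, 0.025], [0, 0, 0, -0.001, -0.0024, 0.07, 0.025]]' | python3 -m jog
```

```text
clock: 17.38
eef_pos: [0.4833, 0.3152, 0.0557]
tool_rot: [-0.0, 1.0, 0.0, 0.0]
ft_force: [0.1, 0.1, -0.3]
grip_width: 0.0302
grasp_force: 59.7
```

Free, with no contact. I'll lower 2 mm more, release, look, and head for the sleeve.

```bash
echo '[[0, 0, 0, 0, 0, 0.002, 0.025], [0, 0, 0, 0, 0, 0.002, 0.025], [0, 0, 0, 0, 0, 0.002, 0.05], [0, 0, 0, 0, 0, 0.002, 0.05], [0, 0, 0, 0, 0, 0.002, 0.055], [0, 0, 0, 0, 0, -0.05, 0.06], [0, 0, 0, 0, 0, -0.1, 0.06], [0, 0, 0, 0, 0, -0.13, 0.06], [0, 0, 0, 0, 0, -0.13, 0.06]]' | python3 -m jog
python3 w.py w9; python3 - <<'E'
from h import *
c=np.load('pics/w9.npz'); W=world(c['d'],c)
blobs(W,.05,.09,(.44,.52,.28,.35))
cv2.imwrite('pics/w9c.png',cv2.resize(c['p'][90:240,150:350,::-1],(800,600),interpolation=3))
E
echo '[[0, 0, 0, 0.006, -0.06, 0, 0.055], [0, 0, 0, 0.01, -0.12, 0, 0.055], [0, 0, 0, 0.019, -0.18, 0, 0.055], [0, 0, 0, 0.019, -0.24, 0, 0.055], [0, 0, 0, 0.019, -0.3, 0, 0.055], [0, 0, 0, 0.019, -0.36, 0, 0.055], [0, 0, 0, 0.019, -0.42, 0, 0.055], [0, 0, 0, 0.019, -0.48, 0, 0.055], [0, 0, 0, 0.019, -0.54, 0, 0.055], [0, 0, 0, 0.019, -0.6, 0, 0.055]]' | python3 -m jog
echo '[[0, 0, 0, 0, -0.029, 0, 0.055], [0, 0, 0, 0, -0.029, 0, 0.055], [0, 0, 0, 0, -0.029, 0, 0.055]]' | python3 -m jog
python3 w.py w10
```

```text
clock: 18.5
eef_pos: [0.4848, 0.3162, 0.1887]
tool_rot: [-0.0, 1.0, 0.002, 0.003]
ft_force: [-0.2, 1.0, -0.4]
grip_width: 0.06
grasp_force: 0.0
18.5 tcp [0.4848 0.3162 0.1887] q [-0.     1.     0.002  0.003] j [0.58 0.41 0.13 1.29 0.   0.58]
cam [0.4   0.317 0.33 ]
px [94. 79.] n 1131 mid [0.3949 0.168 ] mean [0.3949 0.1672] size [0.014 0.137] ztop 0.009
px [367. 145.] n 1465 mid [0.4554 0.4329] mean [0.455  0.4319] size [0.04  0.054] ztop 0.0316
px [249. 166.] n 4369 mid [0.481  0.3156] mean [0.4737 0.316 ] size [0.073 0.072] ztop 0.0642
px [128. 177.] n 1048 mid [0.4913 0.1893] mean [0.4907 0.1902] size [0.041 0.041] ztop 0.0146
px [105. 238.] n 931 mid [0.5629 0.1323] mean [0.561  0.1546] size [0.034 0.204] ztop 0.0357
px [249. 179.] n 1151 mid [0.4808 0.3162] mean [0.4785 0.3163] size [0.035 0.035] ztop 0.0655
clock: 19.8
eef_pos: [0.463, -0.2863, 0.1833]
tool_rot: [-0.0, 1.0, 0.001, -0.001]
ft_force: [1.3, 0.9, -0.2]
grip_width: 0.0556
grasp_force: 0.0
clock: 20.18
eef_pos: [0.4633, -0.3129, 0.1838]
tool_rot: [-0.0, 1.0, 0.001, -0.001]
ft_force: [0.3, 0.6, -1.0]
grip_width: 0.0546
grasp_force: 0.0
20.175 tcp [ 0.4633 -0.3129  0.1838] q [-0.     1.     0.001 -0.001] j [-0.59  0.38  0.08  1.27  0.   -0.59]
cam [ 0.38  -0.312  0.326]
px [433. 205.] n 1732 mid [ 0.4747 -0.115 ] mean [ 0.5019 -0.115 ] size [0.21  0.099] ztop 0.0184
px [309. 106.] n 343 mid [ 0.3958 -0.2593] mean [ 0.3965 -0.2547] size [0.016 0.119] ztop 0.0092
px [254.  99.] n 32 mid [ 0.3897 -0.3087] mean [ 0.3898 -0.3078] size [0.002 0.018] ztop 0.0094
px [485. 174.] n 3197 mid [ 0.4649 -0.0669] mean [ 0.464 -0.07 ] size [0.072 0.063] ztop 0.0127
px [248. 176.] n 697 mid [ 0.4635 -0.3137] mean [ 0.4626 -0.3138] size [0.031 0.031] ztop 0.0279
px [300. 230.] n 759 mid [ 0.5273 -0.2576] mean [ 0.5243 -0.2587] size [0.034 0.034] ztop 0.0194
```

View pics/w9c.png

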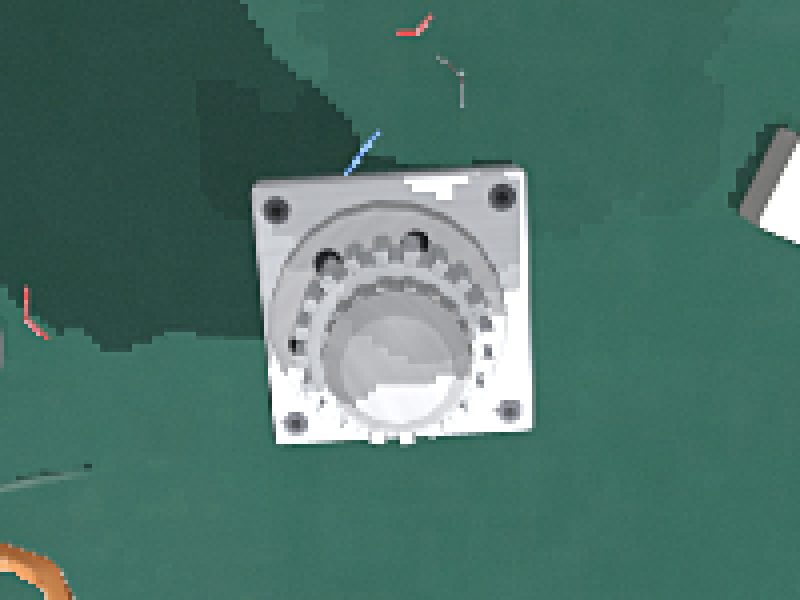

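The square stack looks right: cap centre is on the pin axis within 1 mm and its top is at 65.5 mm (nominal 66). Now the sleeve.

```bash
echo '[[0, 0, 0, 0.001, -0.001, 0.06, 0.05], [0, 0, 0, 0.001, -0.001, 0.12, 0.05], [0, 0, 0, 0.001, -0.001, 0.155, 0.05], [0, 0, 0, 0.001, -0.001, 0.172, 0.05], [0, 0, 0, 0.001, -0.001, 0.172, 0.05], [0, 0, 0, 0.001, -0.001, 0.172, 0.05], [0, 0, 0, 0.001, -0.001, 0.172, 0.022], [0, 0, 0, 0.001, -0.001, 0.172, 0.022], [0, 0, 0, 0.001, -0.001, 0.172, 0.022], [0, 0, 0, 0.001, -0.001, 0.172, 0.022]]' | python3 -m jog
echo '[[0, 0, 0, 0, 0, -0.05, 0.022], [0, 0, 0, 0, 0, -0.1, 0.022], [0, 0, 0, 0, 0.06, -0.11, 0.022], [0, 0, 0, 0, 0.12, -0.11, 0.022], [0, 0, 0, -0.001, 0.18, -0.11, 0.022], [0, 0, 0, -0.0012, 0.24, -0.11, 0.022], [0, 0, 0, -0.0012, 0.252, -0.11, 0.022], [0, 0, 0, -0.0012, 0.252, -0.11, 0.022]]' | python3 -m jog
python3 w.py w11; python3 held.py w11 .12 .16 330
```

```text
clock: 21.48
eef_pos: [0.4644, -0.3154, 0.0152]
tool_rot: [-0.0, 1.0, -0.001, 0.002]
ft_force: [-0.6, 0.8, 7.0]
grip_width: 0.0292
grasp_force: 59.1
clock: 22.48
eef_pos: [0.4645, -0.0625, 0.1236]
tool_rot: [-0.001, 1.0, -0.0, 0.0]
ft_force: [0.3, -0.4, -0.8]
grip_width: 0.0293
grasp_force: 59.9
22.475 tcp [ 0.4645 -0.0625  0.1236] q [-0.001  1.    -0.     0.   ] j [-0.13  0.26 -0.27  1.05 -0.   -0.14]
cam [ 0.381 -0.061  0.266]
px [152. 160.] n 1368 mid [ 0.4558 -0.1413] mean [ 0.4413 -0.1431] size [0.175 0.045] ztop 0.0086
px [ 39. 103.] n 176 mid [ 0.3935 -0.2282] mean [ 0.3926 -0.2276] size [0.011 0.059] ztop 0.0094
px [485. 109.] n 499 mid [0.3966 0.1221] mean [0.3968 0.1237] size [0.009 0.047] ztop 0.0084
px [ 38. 116.] n 157 mid [ 0.4023 -0.2298] mean [ 0.4029 -0.2308] size [0.004 0.063] ztop 0.0093
px [250. 188.] n 5013 mid [ 0.4628 -0.0616] mean [ 0.4608 -0.0618] size [0.067 0.071] ztop 0.0128
px [510. 224.] n 79 mid [0.4956 0.1709] mean [0.4954 0.1692] size [0.022 0.008] ztop 0.0105
px [ 38. 255.] n 1193 mid [ 0.5269 -0.2558] mean [ 0.5239 -0.2525] size [0.034 0.033] ztop 0.0197
px [451. 287.] n 564 mid [0.5632 0.124 ] mean [0.5624 0.1314] size [0.029 0.125] ztop 0.0084
px [227. 295.] n 166 mid [ 0.5658 -0.0813] mean [ 0.5649 -0.0832] size [0.028 0.02 ] ztop 0.0197
px [346. 301.] n 8 mid [0.5782 0.0325] mean [0.5786 0.0329] size [0.003 0.004] ztop 0.0074
z 0.1357494849289619 fit [ 0.45983345 -0.06121705] r 0.020102697404013412 mid [ 0.46373055 -0.06115604] zpct [0.12344879 0.13574948 0.15608523]
pin px mean [ 0.58121574 -0.05925297  0.0320645 ] 1265
```

View pics/w11.png

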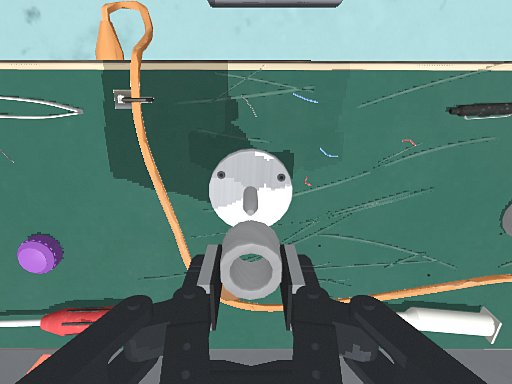

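The sleeve (250,268) is centred on the round stand within about 1 mm. Lowering.

```bash
echo '[[0, 0, 0, 0, 0, 0.04, 0.022], [0, 0, 0, 0, 0, 0.065, 0.022], [0, 0, 0, 0, 0, 0.085, 0.022], [0, 0, 0, 0, 0, 0.092, 0.022], [0, 0, 0, 0, 0, 0.095, 0.022], [0, 0, 0, 0, 0, 0.095, 0.022]]' | python3 -m jog
```

```text
clock: 23.28
eef_pos: [0.4649, -0.0635, 0.0288]
tool_rot: [0.0, 1.0, -0.0, 0.001]
ft_force: [-0.6, -0.3, -0.7]
grip_width: 0.0293
grasp_force: 59.9
```

```bash
echo '[[0, 0, 0, 0, 0, 0.001, 0.022], [0, 0, 0, 0, 0, 0.001, 0.05], [0, 0, 0, 0, 0, 0.001, 0.05], [0, 0, 0, 0, 0, 0.001, 0.055], [0, 0, 0, 0, 0, -0.05, 0.06], [0, 0, 0, 0, 0, -0.1, 0.06], [0, 0, 0, 0, 0, -0.15, 0.06], [0, 0, 0, 0, 0, -0.15, 0.06]]' | python3 -m jog
python3 w.py w12 | grep -v ' n .[0-9] '; python3 - <<'E'
from h import *
c=np.load('pics/w12.npz'); W=world(c['d'],c)
blobs(W,.025,.05,(.42,.52,-.1,-.02))
E
echo '[[0, 0, 0, -0.01, 0.06, 0, 0.06], [0, 0, 0, -0.02, 0.12, 0, 0.06], [0, 0, 0, -0.026, 0.18, 0, 0.06], [0, 0, 0, -0.0265, 0.24, 0, 0.06], [0, 0, 0, -0.0265, 0.252, 0, 0.06], [0, 0, 0, -0.0265, 0.252, 0, 0.06]]' | python3 -m jog
python3 w.py w13
```

```text
clock: 24.28
eef_pos: [0.4675, -0.0634, 0.1828]
tool_rot: [-0.0, 1.0, -0.001, 0.005]
ft_force: [-0.2, 0.3, -0.5]
grip_width: 0.06
grasp_force: 0.0
24.275 tcp [ 0.4675 -0.0634  0.1828] q [-0.     1.    -0.001  0.005] j [-0.13  0.21 -0.17  1.19 -0.   -0.13]
cam [ 0.382 -0.062  0.324]
px [199. 195.] n 1868 mid [ 0.4737 -0.114 ] mean [ 0.4973 -0.1153] size [0.213 0.1  ] ztop 0.0188
px [ 55. 100.] n 380 mid [ 0.3961 -0.2515] mean [ 0.3965 -0.2507] size [0.017 0.105] ztop 0.0095
px [467.  99.] n 660 mid [0.3959 0.1464] mean [0.3958 0.1453] size [0.011 0.084] ztop 0.0086
px [251. 168.] n 3695 mid [ 0.4647 -0.0615] mean [ 0.4616 -0.0619] size [0.071 0.071] ztop 0.0393
px [489. 194.] n 1141 mid [0.4915 0.1888] mean [0.4905 0.1865] size [0.041 0.042] ztop 0.0142
px [ 73. 224.] n 821 mid [ 0.5272 -0.2565] mean [ 0.5245 -0.2533] size [0.035 0.035] ztop 0.0198
px [445. 250.] n 710 mid [0.5627 0.1373] mean [0.5583 0.1549] size [0.034 0.165] ztop 0.0182
px [251. 174.] n 767 mid [ 0.4643 -0.062 ] mean [ 0.4627 -0.062 ] size [0.031 0.031] ztop 0.0406
clock: 25.08
eef_pos: [0.4897, 0.1891, 0.1768]
too
[... 281 characters left out ...]
949 0.1663] size [0.013 0.134] ztop 0.0089
px [193.  84.] n 11 mid [0.4025 0.1359] mean [0.4025 0.1358] size [0.   0.01] ztop 0.0073
px [ 15. 152.] n 1980 mid [ 0.466 -0.046] mean [ 0.467  -0.0425] size [0.07  0.041] ztop 0.0148
px [493. 140.] n 1126 mid [0.4555 0.4279] mean [0.4523 0.421 ] size [0.04  0.046] ztop 0.0201
px [377. 166.] n 5016 mid [0.4809 0.3152] mean [0.4741 0.3059] size [0.073 0.073] ztop 0.064
px [250. 177.] n 1050 mid [0.4915 0.1889] mean [0.4906 0.189 ] size [0.041 0.042] ztop 0.0145
px [  8. 236.] n 505 mid [ 0.56   -0.0763] mean [ 0.5564 -0.0702] size [0.04  0.027] ztop 0.0188
px [228. 242.] n 1124 mid [0.5627 0.1326] mean [0.5613 0.164 ] size [0.034 0.204] ztop 0.0434
```

The sleeve is seated: top about 40 mm, centred on the stand. Now the bearing (250,177).

```bash
echo '[[0, 0, 0, -0.001, 0, 0.06, 0.06], [0, 0, 0, -0.001, 0, 0.12, 0.06], [0, 0, 0, -0.001, 0, 0.155, 0.06], [0, 0, 0, -0.001, 0, 0.17, 0.06], [0, 0, 0, -0.001, 0, 0.176, 0.06], [0, 0, 0, -0.001, 0, 0.176, 0.06], [0, 0, 0, -0.001, 0, 0.176, 0.032], [0, 0, 0, -0.001, 0, 0.176, 0.032], [0, 0, 0, -0.001, 0, 0.176, 0.032], [0, 0, 0, -0.001, 0, 0.176, 0.032]]' | python3 -m jog
echo '[[0, 0, 0, 0, 0, -0.05, 0.032], [0, 0, 0, 0, 0, -0.1, 0.032], [0, 0, 0, 0.01, -0.06, -0.12, 0.032], [0, 0, 0, 0.02, -0.12, -0.12, 0.032], [0, 0, 0, 0.027, -0.18, -0.12, 0.032], [0, 0, 0, 0.027, -0.24, -0.12, 0.032], [0, 0, 0, 0.027, -0.251, -0.12, 0.032], [0, 0, 0, 0.027, -0.251, -0.12, 0.032]]' | python3 -m jog
python3 w.py w14 | grep -v ' n .[0-9] '; python3 held.py w14 .12 .16 330
```

```text
clock: 26.38
eef_pos: [0.4931, 0.1894, 0.0045]
tool_rot: [-0.0, 1.0, 0.0, 0.002]
ft_force: [-0.8, -1.6, 6.8]
grip_width: 0.0392
grasp_force: 59.5
clock: 27.38
eef_pos: [0.4651, -0.0624, 0.123]
tool_rot: [0.001, 1.0, 0.0, 0.001]
ft_force: [-0.9, -0.2, -0.7]
grip_width: 0.0386
grasp_force: 60.7
27.375 tcp [ 0.4651 -0.0624  0.123 ] q [0.001 1.    0.    0.001] j [-0.13  0.26 -0.27  1.04  0.   -0.13]
cam [ 0.381 -0.061  0.265]
px [149. 154.] n 1316 mid [ 0.4497 -0.1419] mean [ 0.4361 -0.1443] size [0.163 0.044] ztop 0.0087
px [ 38. 109.] n 329 mid [ 0.3963 -0.2294] mean [ 0.3976 -0.2285] size [0.016 0.061] ztop 0.0095
px [485. 108.] n 491 mid [0.3975 0.1232] mean [0.3968 0.1237] size [0.011 0.046] ztop 0.0085
px [250. 187.] n 4946 mid [ 0.4618 -0.0616] mean [ 0.4583 -0.0618] size [0.065 0.07 ] ztop 0.0394
px [ 37. 256.] n 1196 mid [ 0.5267 -0.256 ] mean [ 0.5239 -0.2526] size [0.034 0.034] ztop 0.0197
px [453. 286.] n 556 mid [0.5623 0.1244] mean [0.5621 0.1329] size [0.028 0.121] ztop 0.0082
px [220. 295.] n 204 mid [ 0.5661 -0.0879] mean [ 0.5667 -0.0901] size [0.028 0.024] ztop 0.0191
z 0.13225805906560378 fit [ 0.46094283 -0.06064654] r 0.0241026364396261 mid [ 0.46335737 -0.06112178] zpct [0.12394148 0.13225806 0.15569824]
pin px mean [ 0.52976885 -0.05991993  0.03390391] 2310
```

View pics/w14.png

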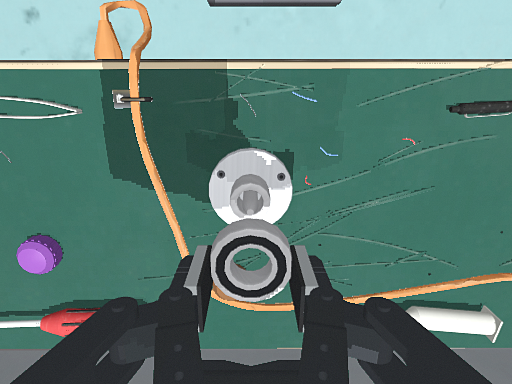

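The bearing (251,262) is held level, above the sleeve and pin (250,197). Lowering.

```bash
echo '[[0, 0, 0, 0, -0.0005, 0.03, 0.032], [0, 0, 0, 0, -0.0005, 0.055, 0.032], [0, 0, 0, 0, -0.0005, 0.068, 0.032], [0, 0, 0, 0, -0.0005, 0.075, 0.032], [0, 0, 0, 0, -0.0005, 0.077, 0.032], [0, 0, 0, 0, -0.0005, 0.077, 0.032]]' | python3 -m jog
```

```text
clock: 28.18
eef_pos: [0.4654, -0.0624, 0.0459]
tool_rot: [-0.0, 1.0, -0.0, 0.001]
ft_force: [0.2, 0.2, -1.1]
grip_width: 0.0389
grasp_force: 60.7
```

```bash
echo '[[0, 0, 0, 0, 0, 0.001, 0.032], [0, 0, 0, 0, 0, 0.001, 0.06], [0, 0, 0, 0, 0, 0.001, 0.06], [0, 0, 0, 0, 0, 0.001, 0.062], [0, 0, 0, 0, 0, -0.05, 0.065], [0, 0, 0, 0, 0, -0.1, 0.065], [0, 0, 0, 0, 0, -0.14, 0.065], [0, 0, 0, 0, 0, -0.14, 0.065], [0, 0, 0, 0, 0, -0.14, 0.065]]' | python3 -m jog
python3 w.py w15 | grep -v ' n .[0-9] '; python3 - <<'E'
from h import *
from workcell import imaging
c=np.load('pics/w15.npz'); W=world(c['d'],c)
blobs(W,.045,.07,(.42,.52,-.1,-.02))
a=cv2.resize(c['p'][90:240,150:350],(400,300),interpolation=3)
p,d=imaging.camera('top'); c=imaging.calibration('top'); blobs(world(d,c),box=(.42,.51,-.1,.46))
b=cv2.resize(p[170:240,120:320],(800,280),interpolation=3)
cv2.imwrite('pics/w15c.png',np.vstack([cv2.copyMakeBorder(a,0,0,0,400,0),b])[:,:,::-1])
E
```

```text
clock: 29.3
eef_pos: [0.4643, -0.0624, 0.1847]
tool_rot: [-0.0, 1.0, 0.0, -0.0]
ft_force: [-0.5, 0.8, 0.3]
grip_width: 0.0651
grasp_force: 0.0
29.3 tcp [ 0.4643 -0.0624  0.1847] q [-0.  1.  0. -0.] j [-0.13  0.21 -0.16  1.2   0.   -0.13]
cam [ 0.381 -0.061  0.327]
px [199. 200.] n 1849 mid [ 0.4741 -0.1132] mean [ 0.4978 -0.1151] size [0.212 0.098] ztop 0.0188
px [42. 97.] n 145 mid [ 0.3901 -0.2634] mean [ 0.3893 -0.2628] size [0.006 0.081] ztop 0.0095
px [466. 104.] n 681 mid [0.3957 0.1472] mean [0.3956 0.1483] size [0.011 0.091] ztop 0.0086
px [ 52. 110.] n 196 mid [ 0.4001 -0.253 ] mean [ 0.4018 -0.2556] size [0.009 0.107] ztop 0.0096
px [250. 172.] n 3615 mid [ 0.4645 -0.062 ] mean [ 0.4582 -0.0619] size [0.07  0.071] ztop 0.0541
px [ 73. 228.] n 811 mid [ 0.5271 -0.2562] mean [ 0.5245 -0.2533] size [0.035 0.033] ztop 0.0198
px [446. 253.] n 696 mid [0.5626 0.1402] mean [0.5578 0.1583] size [0.034 0.165] ztop 0.0203
px [250. 183.] n 1300 mid [ 0.4636 -0.0614] mean [ 0.4626 -0.0615] size [0.041 0.041] ztop 0.0545
px [250. 183.] n 123 mid [ 0.464  -0.0618] mean [ 0.4631 -0.0619] size [0.01  0.011] ztop 0.0572
px [170. 205.] n 348 mid [0.4779 0.3138] mean [0.4768 0.3082] size [0.064 0.073] ztop 0.0633
px [136. 211.] n 116 mid [0.4563 0.4303] mean [0.4556 0.4306] size [0.038 0.052] ztop 0.0332
```

View pics/w15c.png

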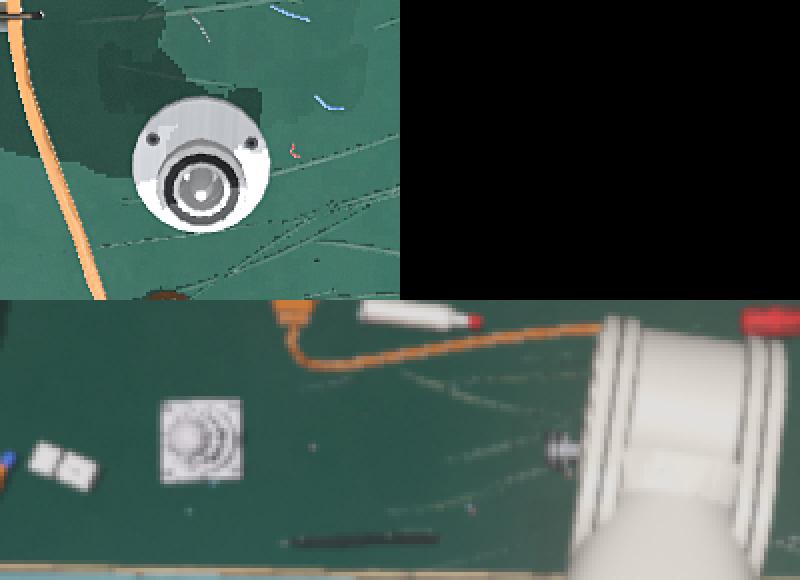

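The picture shows the bearing level round the pin (200,190) with its top at 54 mm. The square stack (190,440) is intact and the gauge block (63,467) has not moved. Handing in.

```bash
python3 -c "
from workcell import workorder; print(workorder.job_done())"
```

```text
the job is handed in; nothing more can be done
None
```

Both stacks are built and the job was handed in at about 29 s; the last camera checks put every part I could measure at its height and within 1–2 mm of its pin, with the gauge block where it started, but no pass or fail result came back.

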